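# Hold the scoop level over the funnel

## Robot

A 6-joint arm with a two-finger parallel gripper is mounted at the origin on the work surface. World frame = base frame: x ahead of the robot, y to its left, z up, the work surface at z = 0. Lengths are in m, angles in degrees, forces in N, time in s.
With the tool pointing down it reaches from about 0.375 to 0.9 m from the base axis. Payload 3.1 kg.
Tool frame: the origin (TCP) lies at the very end of the fingers, on their centre line; the grasp point (between the pads) lies 19 mm behind it; z points along the fingers, y is the line along which they close (so a half turn about z gives the same grasp; the last joint's range is limited). The gripper opens to 85 mm and grips with 20 to 120 N. Pads are 22 mm wide; open, the fingers measure 114 mm over their backs; the gripper's body (76 mm by 85 mm) begins 54 mm behind the grasp point. The pads swing forward as they close: fully open they stand 13 mm farther back than shut.
Start: joints at [-84.368, 30.224, 82.088, -0, 67.689, -10.227], TCP at [0.171, -0.601, 0.231] pointing down, gripper open.
Joint ranges: [-176.69, 176.69], [-43.24, 126.21], [12.49, 139.97], [-82, 262], [0, 151.66], [-163.58, 163.58]. Speed limits (degrees/s): [159.86, 159.86, 180, 180, 180, 180].

## Interface

Orientations are given as [roll, pitch, yaw] about the fixed x, y, z axes, in that order (R = Rz(yaw) Ry(pitch) Rx(roll)).
In Python, from cell import manip gives the robot as it stands.
- The arm moves only by the shell command python3 -m inch 'ROWS' [OPENING]. ROWS is JSON, a list of rows, each an object of numbers: "tx", "ty", "tz": the shift along the tool's x, y, z each as a share of 0.8 m, from -1 to 1; "ax", "ay", "az": the turn, a rotation vector about the tool's x, y, z each as a share of 90 degrees, from -1 to 1. In form: [{"tx": .., "ty": .., "tz": .., "ax": .., "ay": .., "az": ..}, ...]. A call has 1 to 10 rows; each row shifts and turns the commanded pose from where the row before left it, along the tool's axes as they then stand; what a row does not reach is not made up. A row lasts 1/8 s, in which the tool goes at most 62.5 mm and 10.7 degrees, less where a joint would pass 70% of its speed; a pose out of reach is approached as far as the arm can. A call with a number of a shift or a turn outside -1 to 1 is refused whole. A call with a gripper value outside its range is refused whole. OPENING is the finger opening in mm, from 0 to 85.4, set as the call begins (- or left out, the last holds). The fingers move at their own pace and stop on an object; the grip force is fixed at half the most. Time passes only in rows, so rows that do not move let the fingers close. It gives the time, the measured TCP pose, the force, the opening and the grip force at its end, in the units of the state.
- manip.get_obs(): the state, without advancing time (a new reading comes with each control period).
- manip.get_image(name): name is "scene" or "top" or "wrist"; returns a dict with "pixels" (480x640x3 uint8, red, green, blue), "fx", "fy", "cx", "cy" (pixels), "R" (3x3) and "t" (3): a world point X has camera coordinates R X + t. Camera axes: x right, y down, z forward; pixel columns grow to the right and rows downward; lengths in m; the calibration is good to about 2 mm. A picture is of the moment at which its call begins. There is no depth.
- manip.finish_job(): hands the job in; it is judged then, once.
Trained networks look in a picture, given as the dict that the camera call returned (one of the last four; its "shot" number tells which), for a name from the list of things; names that differ only in an ending like _2 or _b are one class to them, and where a whole thing is asked for, a point or a joint stands for the part that bears it (a point fixed in the world has none). Each returns a list of dicts, best first, with "confidence" (0 to 1); they miss things now and then, are a little off and sometimes report something else, mostly with a low value. They report only what shows in the picture. A call takes as long as a camera call.
- manip.search_frame(name, picture): "point" ([x, y, z] in m, in world coordinates, good to about 4 mm: the middle of the surface that is visible of it).
- manip.masks_of(name, picture): "mask" (480x640 bool, what is visible of it).
The state is a dict: "time": time; "qpos": joint angles; "joint_velocities": joint speeds; "tau": joint torques, N m; "eef_pos": TCP position; "tcp_rot": TCP orientation; "contact_force": force on the tool from outside, world axes, zero at the start; "ft_torque": the same for the moment, N m; "width": opening from 0.0 (shut) to 1.0 (fully open); "grasp_force": force on a finger pad.
Only numpy, scipy, OpenCV 4.12 (cv2) and the standard library are available. Lean on these libraries where they do the work, as an engineer would, in place of code of your own. Each camera call takes 0.05 s, during which the arm holds its last target. There are 200 camera calls.

## Task

Draw the wooden scoop out of its slanted teak stand, turn it level with its hollow upward, and hold it with the whole bowl over the mouth of the white funnel in the carafe, a few centimetres above it and touching nothing but your gripper, so that I can measure tea into it. Finish still holding it there, steady. Leave the stand, the carafe with its funnel, the lid, the tea tin and the cups on the tray where they stand.

Things in the scene. Friction and masses are not known exactly. Their poses are not given: they have to be found in the camera images.
- scoop: Pale wooden scoop, 25-50 g. Bowl: round flat-bottomed cup, 44 mm outside, 26 mm high. Origin: centre of the bowl's underside; x from handle to bowl, z out of the hollow (up when held level), y across. Handle: flat bar 105 mm long, 14 mm wide (y), 9 mm thick, from (-19,0,20) mm towards -x, rising 15 degrees, to (-120,0,47) mm. In the stand the bowl sits nose down, handle up.
- scoop_grip (a point): Middle of the scoop's handle, where to pinch across its 14 mm width: (-79, 0, 36) mm in the scoop's frame, same axes. In the stand it is about 125 mm above the counter, nothing but the handle within 40 mm; the handle goes on 43 mm beyond it, up to 170 mm above the counter.
- scoop_bowl (a point): Centre of the mouth of the scoop's bowl, level with its rim: (0, 0, 26) mm in the scoop's frame, with the scoop's axes.
- stand: Dark teak scoop stand, loose, 0.6 kg, base 120 x 80 mm, 86 mm high. Origin: centre of its underside, z up. Its pocket (50 wide along y, 34 deep, 50 mm long) leans 30 degrees, open top towards the stand's -x. The bowl lies in it on its flat underside and comes out along the slant, (-0.5, 0, 0.87) in the stand's frame, clear after 60 mm. The handle leans 15 degrees from vertical to -x.
- carafe: Clear glass carafe without its lid, 98 mm diameter, 150 mm high, loose, 0.45 kg. Origin: centre of its underside, z up.
- funnel: White plastic funnel, 100 mm across the mouth, standing loose in the carafe's neck on four ribs. Origin: on its axis at the height of the carafe's rim, z up; the mouth is 47 mm above the origin, the spout reaches 55 mm below it.
- funnel_mouth (a point): Centre of the funnel's mouth, level with its rim, about 197 mm above the counter.
- lid: Steel lid of the carafe, 72 mm diameter, 30 mm high with its knob, lying on the counter. Origin: centre of its underside.
- tin: Green tea tin, 76 mm diameter, 105 mm high, on the counter. Origin: centre of its underside.
- cup_white: White ceramic cup, 60 mm across, 62 mm high, on the round rotating tray on the teak shelf at the far side. Origin: centre of its underside.
- cup_blue: Blue ceramic cup, 62 mm across, 50 mm high, on the same tray. Origin: centre of its underside.
- cup_clay: Terracotta cup, 54 mm across, 70 mm high, on the same tray. Origin: centre of its underside.

How it is judged:
By the outcome, as a careful person would: the job done as asked, in the order asked, and still so for the second after the job is handed in, while the arm keeps its last pose, push and grip.
It also fails if it takes over 45 s, if anything falls off the work surface, if the arm or the gripper's body presses on something with over 40 N, if the wrist force passes 120 N, or if a joint passes its speed limit or range.

## Working session

There is one attempt and no reset: what is moved stays moved. The work goes in short steps, Python scripts to look and compute and a shell command to move; the robot and the scene stay as the last step left them, time stands still between calls to the robot, and variables do not carry over. Pictures are saved under pics/ and viewed, at most 10 in all, crops included, and the job is handed in when it is done.

```bash
ls; mkdir -p pics; cat > h.py <<'E'
import numpy as np, cv2
from cell import manip
def shot(n,f=None):
    p=manip.get_image(n)
    if f: cv2.imwrite('pics/'+f,p['pixels'][:,:,::-1])
    return p
def proj(p,X):
    c=np.array(p['R'])@np.array(X)+np.array(p['t']); return p['fx']*c[0]/c[2]+p['cx'],p['fy']*c[1]/c[2]+p['cy']
E
python3 - <<'E'
from h import *
for c in ['scene','top']:
    p=shot(c,c+'1.png')
    for n in ['scoop','scoop_grip','scoop_bowl','stand','carafe','funnel','funnel_mouth','lid','tin']:
        for d in manip.search_frame(n,p)[:2]: print(c,n,np.round(d['point'],3),round(d['confidence'],2),np.round(proj(p,d['point'])))
o=manip.get_obs(); print(o)
E
```

```text
pics
scene scoop [0.725 0.014 0.148] 0.47 [319. 286.]
scene scoop_grip [0.511 0.158 0.119] 0.52 [282. 189.]
scene scoop_bowl [0.509 0.149 0.115] 0.63 [278. 192.]
scene scoop_bowl [0.543 0.141 0.043] 0.26 [290. 226.]
scene stand [0.543 0.141 0.046] 0.85 [290. 225.]
scene carafe [ 0.542 -0.193  0.091] 0.72 [158. 324.]
scene funnel [ 0.493 -0.172  0.175] 0.76 [137. 274.]
scene funnel [0.546 0.142 0.042] 0.51 [291. 226.]
scene funnel_mouth [ 0.493 -0.178  0.176] 0.79 [134. 275.]
scene lid [0.583 0.018 0.005] 0.7 [264. 285.]
scene tin [0.514 0.154 0.118] 0.7 [282. 191.]
top scoop [0.515 0.154 0.067] 0.78 [305. 304.]
top scoop_grip [0.52  0.149 0.068] 0.64 [307. 303.]
top scoop_bowl [0.52  0.152 0.072] 0.74 [306. 303.]
top stand [0.539 0.148 0.05 ] 0.64 [308. 294.]
top stand [ 0.739 -0.002  0.126] 0.16 [375. 208.]
top carafe [ 0.522 -0.145  0.091] 0.73 [434. 304.]
top funnel [ 0.508 -0.187  0.176] 0.81 [462. 314.]
top funnel_mouth [ 0.507 -0.193  0.175] 0.92 [465. 314.]
top lid [0.584 0.024 0.007] 0.84 [359. 276.]
top tin [0.552 0.432 0.108] 0.81 [183. 287.]
{'time': 1.0, 'qpos': array([-8.43667747e+01,  3.02219120e+01,  8.20889722e+01, -2.26540364e-04,
        6.76901515e+01, -1.02267956e+01]), 'joint_velocities': array([-0.04355537, -0.00585561,  0.07222995,  0.0172186 , -0.1064892 ,
       -0.04739224]), 'tau': array([ 6.60137193e-04, -4.42323339e+01, -1.78422260e+01, -4.92599736e-05,
        7.90989725e-04,  2.25839763e-06]), 'eef_pos': array([ 0.17083373, -0.60115927,  0.23132041]), 'tcp_rot': array([-1.79998944e+02,  2.23604622e-05,  1.58601069e+01]), 'contact_force': array([0.06776906, 0.44541191, 0.78310947]), 'ft_torque': array([-0.01751172,  0.05971015, -0.0164549 ]), 'grasp_force': 0.0, 'width': 0.9988473017317788}
```

View pics/scene1.png

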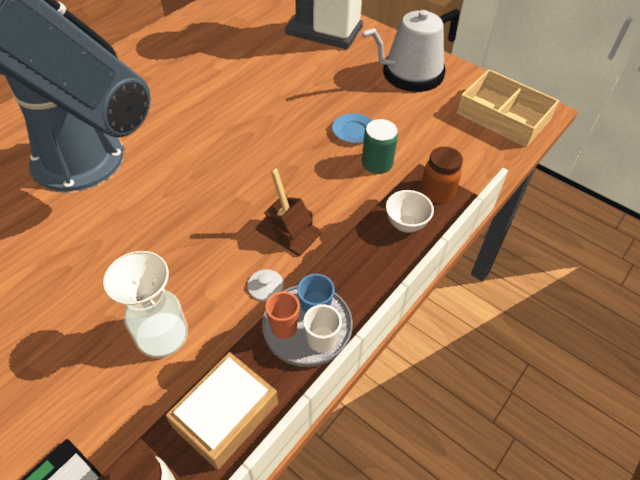

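View pics/top1.png

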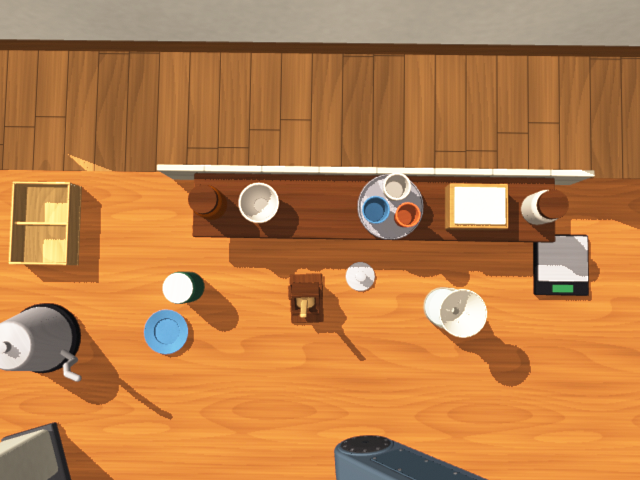

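Both views show the handle leaning towards the robot (its tip is near scene (276,171) and top (303,316)). The stand is roughly at yaw 0 and the funnel mouth is near top (463,314). I'll refine these positions with masks and close crops.

```bash
python3 - <<'E'
from h import *
a=shot('scene');b=shot('top')
for p,n in((a,'scene'),(b,'top')):
    for k in('scoop','stand','funnel'):
        for d in manip.masks_of(k,p)[:2]:
            m=d['mask'].astype(np.uint8); c=max(cv2.findContours(m,0,1)[0],key=cv2.contourArea)
            print(n,k,round(d['confidence'],2),m.sum(),'bbox',cv2.boundingRect(c),'minrect',cv2.minAreaRect(c))
x=cv2.resize(a['pixels'][150:260,245:345],None,fx=4,fy=4,interpolation=2); y=cv2.resize(b['pixels'][265:375,265:365],None,fx=4,fy=4,interpolation=2)
cv2.imwrite('pics/crop.png',np.hstack([x,y])[:,:,::-1])
def ray(p,uv,z):
    R=np.array(p['R']);t=np.array(p['t']);o=-R.T@t;d=R.T@np.array([(uv[0]-p['cx'])/p['fx'],(uv[1]-p['cy'])/p['fy'],1]);return np.round(o+d*(z-o[2])/d[2],4)
print(ray(a,(276,171),.168),ray(b,(303,316),.168)); print(ray(b,(463,314),.197),ray(a,(138,276),.197))
for p,n in((a,'s'),(b,'t')): print(n,[np.round(proj(p,[.54+i*.06,.147+j*.04,0])) for i in(-1,1) for j in(-1,1)])
E
```

```text
scene scoop 0.91 342 bbox (271, 168, 17, 47) minrect ((279.25946044921875, 190.6432647705078), (46.68479919433594, 11.437256813049316), 81.02737426757812)
scene stand 0.9 2162 bbox (255, 197, 67, 59) minrect ((289.2500305175781, 225.75001525878906), (55.154327392578125, 53.03300857543945), 45.0)
scene stand 0.37 2963 bbox (123, 289, 64, 69) minrect ((156.48521423339844, 325.4644775390625), (62.30769348144531, 57.769229888916016), 67.38013458251953)
scene funnel 0.57 2864 bbox (102, 250, 66, 58) minrect ((135.30001831054688, 277.3999938964844), (59.92662048339844, 61.26826095581055), 26.56505012512207)
top scoop 0.52 194 bbox (297, 297, 17, 19) minrect ((305.7799987792969, 305.9599609375), (17.39482879638672, 16.54629898071289), 81.8698959350586)
top stand 0.9 1361 bbox (288, 273, 36, 50) minrect ((305.35675048828125, 297.7747497558594), (48.61790084838867, 34.24391174316406), 87.79740142822266)
top funnel 0.81 1766 bbox (439, 289, 48, 48) minrect ((463.0000305175781, 312.5), (47.37614822387695, 45.96194076538086), 45.0)
[0.5033 0.1527 0.168 ] [0.4966 0.1538 0.168 ]
[ 0.5091 -0.1833  0.197 ] [ 0.5132 -0.1807  0.197 ]
s [array([257., 233.]), array([282., 212.]), array([300., 263.]), array([325., 239.])]
t [array([325., 317.]), array([293., 317.]), array([326., 269.]), array([294., 268.])]
```

View pics/crop.png

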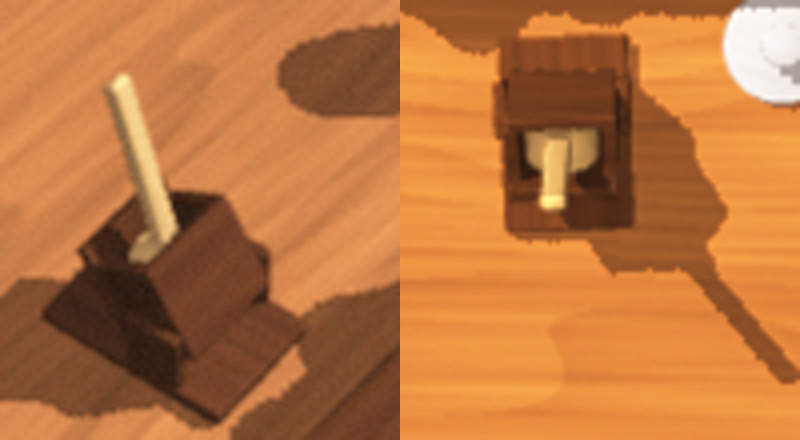

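```bash
cat >> h.py <<'E'
from scipy.spatial.transform import Rotation as Ro
def plan(pos,rpy,first='t'):
    o=manip.get_obs(); A=Ro.from_euler('xyz',o['tcp_rot'],degrees=True); B=Ro.from_euler('xyz',rpy,degrees=True)
    r=(A.inv()*B).as_rotvec(degrees=True)/90; d=np.array(pos)-o['eef_pos']
    t=(A if first=='t' else B).inv().apply(d)/.8
    print('shift',np.round(t,4),'rows>=',np.abs(np.linalg.norm(t))/.06,'turn',np.round(r,4),'rows>=',np.linalg.norm(r)/.09, 'q',np.round(o['qpos'],1))
E
python3 - <<'E'
from h import *
plan([.17,-.60,.35],[180,0,16]); plan([.55,.153,.35],[180,0,16]); plan([.5565,.153,.25],[180,30,2])
E
```

```text
shift [-0.0006 -0.0017 -0.1484] rows>= 2.4727904343510962 turn [-0.     -0.     -0.0016] rows>= 0.017439537228138235 q [-84.4  30.2  82.1   0.   67.7 -10.2]
shift [ 0.7135 -0.7773 -0.1484] rows>= 17.75899382931639 turn [-0.     -0.     -0.0016] rows>= 0.017439537228138235 q [-84.4  30.2  82.1   0.   67.7 -10.2]
shift [ 0.7214 -0.7751 -0.0234] rows>= 17.651555087188594 turn [ 0.0403 -0.3317  0.1504] rows>= 4.071564365318093 q [-84.4  30.2  82.1   0.   67.7 -10.2]
```

```bash
python3 -m inch '[{"tz":-0.05},{"tz":-0.05},{"tz":-0.05},{"tx":0.0357,"ty":-0.0389},{"tx":0.0357,"ty":-0.0389},{"tx":0.0357,"ty":-0.0389},{"tx":0.0357,"ty":-0.0389},{"tx":0.0357,"ty":-0.0389},{"tx":0.0357,"ty":-0.0389},{"tx":0.0357,"ty":-0.0389}]' 85
python3 -m inch '[{"tx":0.0357,"ty":-0.0389},{"tx":0.0357,"ty":-0.0389},{"tx":0.0357,"ty":-0.0389},{"tx":0.0357,"ty":-0.0389},{"tx":0.0357,"ty":-0.0389},{"tx":0.0357,"ty":-0.0389},{"tx":0.0357,"ty":-0.0389},{"tx":0.0357,"ty":-0.0389},{"tx":0.0357,"ty":-0.0389},{"tx":0.0357,"ty":-0.0389}]'
python3 -m inch '[{"tx":0.0357,"ty":-0.0389},{"tx":0.0357,"ty":-0.0389},{"tx":0.0357,"ty":-0.0389},{},{}]'
python3 -c "
from h import *
plan([.5565,.153,.25],[180,30,2],'r')"
```

```text
shift [ 0.4341 -0.9253 -0.2776] rows>= 17.651555087188598 turn [ 0.0403 -0.3317  0.1504] rows>= 4.071564365318093 q [-84.4  30.2  82.1   0.   67.7 -10.2]invalid input
invalid input
invalid input
```

```bash
python3 -m inch '[{"tx":0,"ty":0,"tz":-0.05,"ax":0,"ay":0,"az":0},{"tx":0,"ty":0,"tz":-0.05,"ax":0,"ay":0,"az":0},{"tx":0,"ty":0,"tz":-0.05,"ax":0,"ay":0,"az":0}]' 85
```

```text
time: 1.78
eef_pos: [0.1708, -0.601, 0.3525]
tcp_rot: [-180.0, -0.0, 15.9]
contact_force: [-1.2, -0.9, 0.3]
width: 0.992
grasp_force: 0.0
```

```bash
python3 -m inch '[{"tx":0.0357,"ty":-0.0389,"tz":0,"ax":0,"ay":0,"az":0},{"tx":0.0357,"ty":-0.0389,"tz":0,"ax":0,"ay":0,"az":0},{"tx":0.0357,"ty":-0.0389,"tz":0,"ax":0,"ay":0,"az":0},{"tx":0.0357,"ty":-0.0389,"tz":0,"ax":0,"ay":0,"az":0},{"tx":0.0357,"ty":-0.0389,"tz":0,"ax":0,"ay":0,"az":0},{"tx":0.0357,"ty":-0.0389,"tz":0,"ax":0,"ay":0,"az":0},{"tx":0.0357,"ty":-0.0389,"tz":0,"ax":0,"ay":0,"az":0},{"tx":0.0357,"ty":-0.0389,"tz":0,"ax":0,"ay":0,"az":0},{"tx":0.0357,"ty":-0.0389,"tz":0,"ax":0,"ay":0,"az":0},{"tx":0.0357,"ty":-0.0389,"tz":0,"ax":0,"ay":0,"az":0}]'
python3 -m inch '[{"tx":0.0357,"ty":-0.0389,"tz":0,"ax":0,"ay":0,"az":0},{"tx":0.0357,"ty":-0.0389,"tz":0,"ax":0,"ay":0,"az":0},{"tx":0.0357,"ty":-0.0389,"tz":0,"ax":0,"ay":0,"az":0},{"tx":0.0357,"ty":-0.0389,"tz":0,"ax":0,"ay":0,"az":0},{"tx":0.0357,"ty":-0.0389,"tz":0,"ax":0,"ay":0,"az":0},{"tx":0.0357,"ty":-0.0389,"tz":0,"ax":0,"ay":0,"az":0},{"tx":0.0357,"ty":-0.0389,"tz":0,"ax":0,"ay":0,"az":0},{"tx":0.0357,"ty":-0.0389,"tz":0,"ax":0,"ay":0,"az":0},{"tx":0.0357,"ty":-0.0389,"tz":0,"ax":0,"ay":0,"az":0},{"tx":0.0357,"ty":-0.0389,"tz":0,"ax":0,"ay":0,"az":0}]'
python3 -c "
from h import *
plan([.5565,.153,.23],[180,30,2],'r')"
```

```text
time: 3.02
eef_pos: [0.3609, -0.2225, 0.3516]
tcp_rot: [180.0, -0.0, 15.8]
contact_force: [1.4, -0.2, -0.2]
width: 0.996
grasp_force: 0.0
time: 4.28
eef_pos: [0.5507, 0.1549, 0.3514]
tcp_rot: [180.0, -0.0, 15.9]
contact_force: [0.4, -0.0, -0.6]
width: 0.994
grasp_force: 0.0
shift [0.0821 0.0027 0.1278] rows>= 2.532273899772146 turn [ 0.0404 -0.3319  0.1505] rows>= 4.073870792172938 q [ 4.5 19.4 80.6 -0.  79.9 78.7]
```

```bash
python3 -m inch '[{"tx":0,"ty":0,"tz":0,"ax":0.0081,"ay":-0.0664,"az":0.0301},{"tx":0,"ty":0,"tz":0,"ax":0.0081,"ay":-0.0664,"az":0.0301},{"tx":0,"ty":0,"tz":0,"ax":0.0081,"ay":-0.0664,"az":0.0301},{"tx":0,"ty":0,"tz":0,"ax":0.0081,"ay":-0.0664,"az":0.0301},{"tx":0,"ty":0,"tz":0,"ax":0.0081,"ay":-0.0664,"az":0.0301},{"tx":0.0205,"ty":0.0007,"tz":0.032,"ax":0,"ay":0,"az":0},{"tx":0.0205,"ty":0.0007,"tz":0.032,"ax":0,"ay":0,"az":0},{"tx":0.0205,"ty":0.0007,"tz":0.032,"ax":0,"ay":0,"az":0},{"tx":0.0205,"ty":0.0007,"tz":0.032,"ax":0,"ay":0,"az":0},{"tx":0,"ty":0,"tz":0,"ax":0,"ay":0,"az":0}]'
python3 - <<'E'
from h import *
p=shot('wrist','w1.png'); a=shot('top')
for q in (p,a):
  for n in ['scoop','scoop_grip','funnel_mouth']:
    for d in manip.search_frame(n,q)[:1]: print(n,np.round(d['point'],3),round(d['confidence'],2))
for X in ([.500,.153,.168],[.511,.153,.126]): print(np.round(proj(p,X)))
plan([.5015,.153,.1095],[180,30,2])
E
```

```text
time: 5.52
eef_pos: [0.5544, 0.1514, 0.2276]
tcp_rot: [180.0, 30.4, 2.0]
contact_force: [0.3, 1.0, 0.3]
width: 0.998
grasp_force: 0.0
scoop [0.51  0.155 0.123] 0.93
scoop_grip [0.511 0.158 0.126] 0.69
funnel_mouth [ 0.507 -0.194  0.176] 0.83
[317. 276.]
[318. 221.]
shift [ 0.0164 -0.004   0.1656] rows>= 2.7749599328950985 turn [-0.0002 -0.0011  0.    ] rows>= 0.012207703702045639 q [  3.7  40.2  68.8   0.9 100.9  91.6]
```

View pics/w1.png

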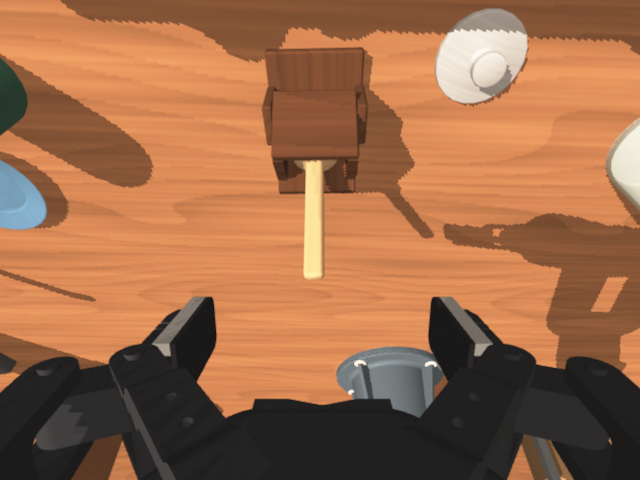

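The wrist view shows the handle tip at (313,278), against a predicted (317,276). The estimate is good apart from about 2 mm in y, so I'll descend and grip.

```bash
python3 -m inch '[{"tx":0.0033,"ty":-0.0013,"tz":0.0331,"ax":0,"ay":0,"az":0},{"tx":0.0033,"ty":-0.0013,"tz":0.0331,"ax":0,"ay":0,"az":0},{"tx":0.0033,"ty":-0.0013,"tz":0.0331,"ax":0,"ay":0,"az":0},{"tx":0.0033,"ty":-0.0013,"tz":0.0331,"ax":0,"ay":0,"az":0},{"tx":0.0033,"ty":-0.0013,"tz":0.0331,"ax":0,"ay":0,"az":0},{"tx":0,"ty":0,"tz":0,"ax":0,"ay":0,"az":0}]'
python3 - <<'E'
from h import *
p=shot('wrist','w2.png')
plan([.5015,.155,.1095],[180,30,2])
E
```

```text
time: 6.68
eef_pos: [0.4992, 0.1549, 0.1079]
tcp_rot: [-180.0, 30.3, 2.0]
contact_force: [0.9, 0.3, 0.1]
width: 0.997
grasp_force: 0.0
shift [ 0.0003  0.     -0.0012] rows>= 0.021169582083937936 turn [-0.0001  0.0008  0.0001] rows>= 0.00885555893286705 q [ 4.3 44.8 82.   1.2 83.3 91.8]
```

View pics/w2.png

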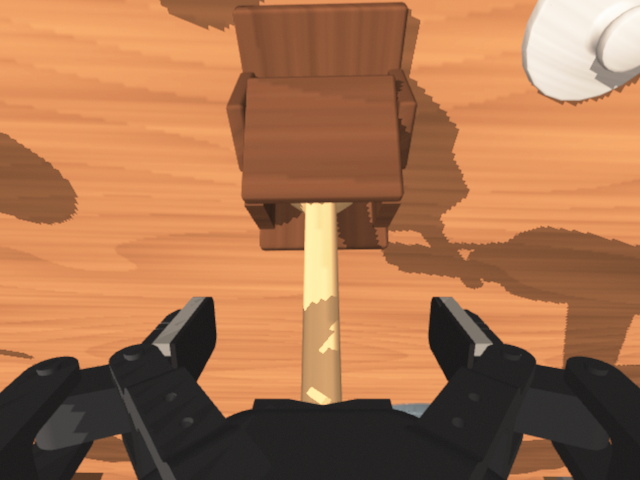

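The handle lies centrally between the pads, at columns 303–341. I'll close on it.

```bash
python3 -m inch '[{"tx":0,"ty":0,"tz":0,"ax":0,"ay":0,"az":0},{"tx":0,"ty":0,"tz":0,"ax":0,"ay":0,"az":0},{"tx":0,"ty":0,"tz":0,"ax":0,"ay":0,"az":0},{"tx":0,"ty":0,"tz":0,"ax":0,"ay":0,"az":0},{"tx":0,"ty":0,"tz":0,"ax":0,"ay":0,"az":0},{"tx":0,"ty":0,"tz":0,"ax":0,"ay":0,"az":0},{"tx":0,"ty":0,"tz":0,"ax":0,"ay":0,"az":0},{"tx":0,"ty":0,"tz":0,"ax":0,"ay":0,"az":0}]' 0
python3 - <<'E'
from h import *
p=shot('wrist','w3.png'); o=manip.get_obs()
u=np.array([-.5*np.cos(.035),-.5*np.sin(.035),.866])
plan(o['eef_pos']+.09*u,[180,30.3,2])
E
```

```text
time: 7.72
eef_pos: [0.5011, 0.155, 0.109]
tcp_rot: [-180.0, 30.0, 2.0]
contact_force: [0.6, 0.4, 6.1]
width: 0.149
grasp_force: 58.7
shift [-0.0974 -0.     -0.0563] rows>= 1.8749587495462394 turn [-0.0003 -0.0034  0.    ] rows>= 0.037621425516164125 q [ 4.3 44.8 82.   1.2 83.2 91.8]
```

View pics/w3.png

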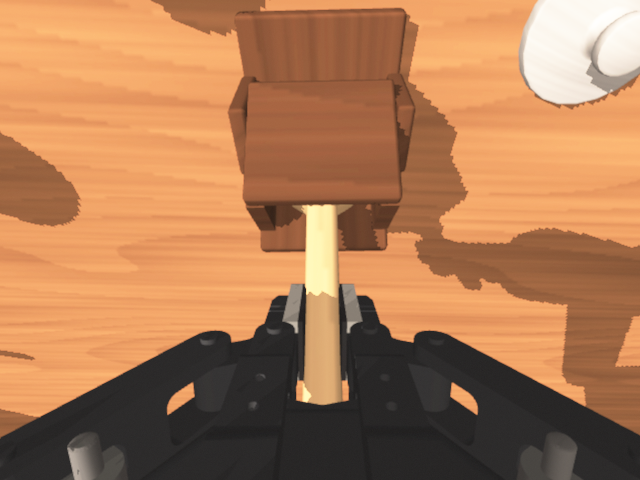

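The gripper holds the handle centrally. Next I draw the scoop out along the slant.

```bash
python3 -m inch '[{"tx":-0.0054,"ty":0,"tz":-0.0031,"ax":0,"ay":0,"az":0},{"tx":-0.0108,"ty":0,"tz":-0.0062,"ax":0,"ay":0,"az":0},{"tx":-0.0108,"ty":0,"tz":-0.0062,"ax":0,"ay":0,"az":0},{"tx":-0.0108,"ty":0,"tz":-0.0062,"ax":0,"ay":0,"az":0},{"tx":-0.0108,"ty":0,"tz":-0.0062,"ax":0,"ay":0,"az":0},{"tx":-0.0108,"ty":0,"tz":-0.0062,"ax":0,"ay":0,"az":0},{"tx":-0.0108,"ty":0,"tz":-0.0062,"ax":0,"ay":0,"az":0},{"tx":-0.0108,"ty":0,"tz":-0.0062,"ax":0,"ay":0,"az":0},{"tx":-0.0108,"ty":0,"tz":-0.0062,"ax":0,"ay":0,"az":0},{"tx":0,"ty":0,"tz":0,"ax":0,"ay":0,"az":0}]'
python3 - <<'E'
from h import *
p=shot('scene','s2.png');q=shot('top')
for a in(p,q):
  for n in('stand','scoop'):
    for d in manip.masks_of(n,a)[:1]:
      c=max(cv2.findContours(d['mask'].astype(np.uint8),0,1)[0],key=cv2.contourArea); print(n,d['confidence'],cv2.boundingRect(c))
o=manip.get_obs(); plan([o['eef_pos'][0],o['eef_pos'][1],.38],[180,30,2])
E
```

```text
time: 9.02
eef_pos: [0.458, 0.1535, 0.1825]
tcp_rot: [-180.0, 30.0, 2.0]
contact_force: [-0.6, 0.4, -0.0]
width: 0.149
grasp_force: 58.4
stand 0.74 (255, 193, 67, 63)
scoop 0.88 (258, 158, 23, 36)
stand 0.46 (317, 284, 4, 22)
shift [-0.1243 -0.     -0.2147] rows>= 4.135023294915353 turn [-0.0002  0.0007 -0.0001] rows>= 0.008498015262609168 q [ 4.4 36.5 86.3  1.2 87.2 92.1]
```

View pics/s2.png

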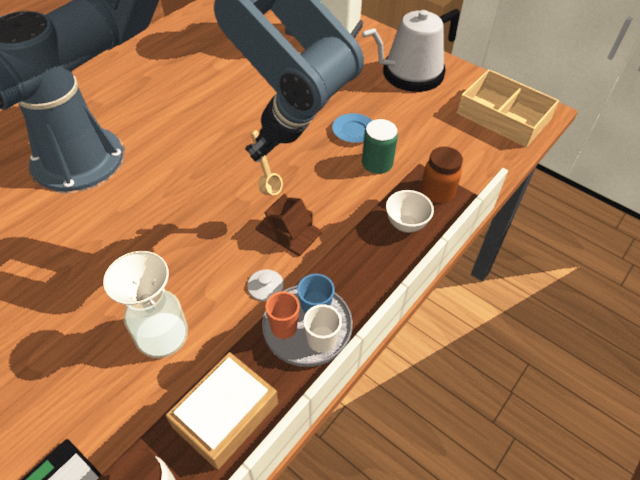

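The scoop is clear of the stand, with its bowl at (270,185), and the stand hasn't moved (same bounding box). I'll raise it.

```bash
python3 -m inch '[{"tx":-0.025,"ty":0,"tz":-0.043,"ax":0,"ay":0,"az":0},{"tx":-0.025,"ty":0,"tz":-0.043,"ax":0,"ay":0,"az":0},{"tx":-0.025,"ty":0,"tz":-0.043,"ax":0,"ay":0,"az":0},{"tx":-0.025,"ty":0,"tz":-0.043,"ax":0,"ay":0,"az":0},{"tx":-0.025,"ty":0,"tz":-0.043,"ax":0,"ay":0,"az":0}]'
python3 - <<'E'
from h import *
plan([.475,-.122,.35],[180,-30,-60],'r')
plan([.475,-.122,.35],[180,-30,2],'r')
plan([.475,-.122,.35],[180,30,-60],'r')
E
```

```text
time: 9.95
eef_pos: [0.4577, 0.1533, 0.3819]
tcp_rot: [-180.0, 30.1, 2.0]
contact_force: [0.4, 0.8, 0.1]
width: 0.145
grasp_force: 58.4
shift [0.2476 0.1534 0.1889] rows>= 5.785725936755835 turn [3.000e-04 5.987e-01 7.186e-01] rows>= 10.392137062668734 q [  4.4  24.7  73.6   1.3 111.7  92.6]
shift [-0.0116  0.3447  0.0393] rows>= 5.785725936755837 turn [-1.000e-04  6.674e-01 -1.000e-04] rows>= 7.415005573428553 q [  4.4  24.7  73.6   1.3 111.7  92.6]
shift [ 0.2874  0.1534 -0.1199] rows>= 5.785725936755834 turn [0.3446 0.0007 0.5964] rows>= 7.653198943921585 q [  4.4  24.7  73.6   1.3 111.7  92.6]
```

```bash
python3 -m inch '[{"tx":0,"ty":0,"tz":0,"ax":0,"ay":0.06,"az":0.072},{"tx":0,"ty":0,"tz":0,"ax":0,"ay":0.06,"az":0.072},{"tx":0,"ty":0,"tz":0,"ax":0,"ay":0.06,"az":0.072},{"tx":0,"ty":0,"tz":0,"ax":0,"ay":0.06,"az":0.072},{"tx":0,"ty":0,"tz":0,"ax":0,"ay":0.06,"az":0.072},{"tx":0,"ty":0,"tz":0,"ax":0,"ay":0.06,"az":0.072},{"tx":0,"ty":0,"tz":0,"ax":0,"ay":0.06,"az":0.072},{"tx":0,"ty":0,"tz":0,"ax":0,"ay":0.06,"az":0.072},{"tx":0,"ty":0,"tz":0,"ax":0,"ay":0.06,"az":0.072},{"tx":0,"ty":0,"tz":0,"ax":0,"ay":0.06,"az":0.072}]'
python3 - <<'E'
from h import *
plan([.475,-.122,.33],[180,-30,-60])
E
```

```text
time: 11.2
eef_pos: [0.476, 0.0963, 0.4126]
tcp_rot: [178.7, -25.7, -54.7]
contact_force: [0.7, 0.4, -0.2]
width: 0.149
grasp_force: 58.5
shift [0.1553 0.1546 0.1927] rows>= 4.863111775953519 turn [-0.0135  0.0475  0.0531] rows>= 0.8052462169347688 q [ 12.6   7.3  92.2 -25.3  72.9 163.5]
```

Joint 6 reached its limit. Translating towards the funnel lowers q1 and relieves it.

```bash
python3 -m inch '[{"tx":0.0259,"ty":0.0258,"tz":0.0321,"ax":0,"ay":0,"az":0},{"tx":0.0259,"ty":0.0258,"tz":0.0321,"ax":0,"ay":0,"az":0},{"tx":0.0259,"ty":0.0258,"tz":0.0321,"ax":0,"ay":0,"az":0},{"tx":0.0259,"ty":0.0258,"tz":0.0321,"ax":0,"ay":0,"az":0},{"tx":0.0259,"ty":0.0258,"tz":0.0321,"ax":0,"ay":0,"az":0},{"tx":0.0259,"ty":0.0258,"tz":0.0321,"ax":0,"ay":0,"az":0},{"tx":0,"ty":0,"tz":0,"ax":0,"ay":0,"az":0}]'
python3 - <<'E'
from h import *
plan([.475,-.122,.33],[180,-30,-60])
plan([.465,-.129,.33],[180,-30,-50])
E
```

```text
time: 12.08
eef_pos: [0.4743, -0.1242, 0.3294]
tcp_rot: [178.7, -25.5, -55.0]
contact_force: [-0.3, 0.5, -1.1]
width: 0.149
grasp_force: 58.6
shift [-0.0013 -0.0023 -0.0015] rows>= 0.05057659509545067 turn [-0.0116  0.0491  0.0494] rows>= 0.785044622609654 q [-18.1   7.5 105.8 -21.7  48.6 139.1]
shift [-0.0013  0.0129 -0.0011] rows>= 0.21723715583335176 turn [ 0.0402  0.0502 -0.0489] rows>= 0.8981150333422206 q [-18.1   7.5 105.8 -21.7  48.6 139.1]
```

Good: joint 6 is now at 139. I'll finish the turn, then check in all views before lowering.

```bash
python3 -m inch '[{"tx":0,"ty":0,"tz":0,"ax":-0.006,"ay":0.025,"az":0.025},{"tx":0,"ty":0,"tz":0,"ax":-0.006,"ay":0.025,"az":0.025},{"tx":0,"ty":0,"tz":0,"ax":0,"ay":0,"az":0}]'
python3 - <<'E'
from h import *
p=shot('scene');q=shot('top')
cv2.imwrite('pics/c2.png',np.hstack([cv2.resize(p['pixels'][190:370,70:250],(400,400)),cv2.resize(q['pixels'][230:360,370:500],(400,400))])[:,:,::-1])
for n,a in(('s',p),('t',q)):
  for k in('scoop','scoop_bowl','funnel','funnel_mouth'):
    for d in manip.search_frame(k,a)[:1]: print(n,k,np.round(d['point'],3),round(d['confidence'],2))
o=manip.get_obs(); T=Ro.from_euler('xyz',o['tcp_rot'],degrees=True)
f=o['eef_pos']; s=np.radians(o['tcp_rot'][2]); x=np.array([np.cos(s),np.sin(s),0])
bowl=f+.0695*x+[0,0,.0065]; print(o['eef_pos'],o['tcp_rot'],'mouth pred',bowl)
for n,a in(('s',p),('t',q)): print(n,'bowl',np.round(proj(a,bowl)),'funnel',np.round(proj(a,[.511,-.182,.197])))
E
```

```text
time: 12.45
eef_pos: [0.4751, -0.1211, 0.3306]
tcp_rot: [-179.9, -30.2, -59.7]
contact_force: [-0.4, 0.3, -0.3]
width: 0.151
grasp_force: 58.6
s scoop [ 0.501 -0.173  0.332] 0.72
s scoop_bowl [ 0.497 -0.173  0.328] 0.63
s funnel [ 0.49  -0.173  0.178] 0.9
s funnel_mouth [ 0.493 -0.176  0.176] 0.83
t scoop [ 0.501 -0.176  0.332] 0.9
t scoop_bowl [ 0.504 -0.174  0.336] 0.77
t funnel [ 0.519 -0.182  0.172] 0.77
t funnel_mouth [ 0.522 -0.185  0.174] 0.73
[ 0.47550947 -0.12260655  0.33090732] [-179.84933333  -30.2325491   -59.88991833] mouth pred [ 0.51037504 -0.18272844  0.33740732]
s bowl [111. 219.] funnel [136. 276.]
t bowl [483. 320.] funnel [462. 313.]
```

View pics/c2.png

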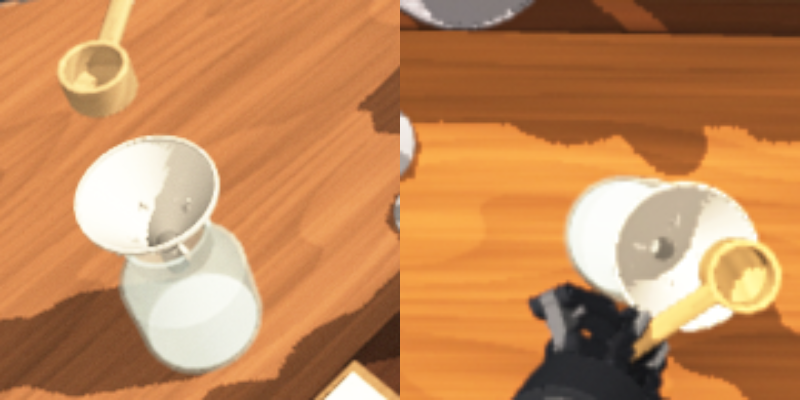

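The scoop looks level. Its bowl mouth is at about (113,219) in scene and (481,319) in top, both within 2 px of the prediction. I'll lower it about 80 mm.

```bash
python3 -m inch '[{"tx":-0.0084,"ty":0,"tz":0.0146,"ax":0,"ay":0,"az":0},{"tx":-0.0084,"ty":0,"tz":0.0146,"ax":0,"ay":0,"az":0},{"tx":-0.0084,"ty":0,"tz":0.0146,"ax":0,"ay":0,"az":0},{"tx":-0.0084,"ty":0,"tz":0.0146,"ax":0,"ay":0,"az":0},{"tx":-0.0084,"ty":0,"tz":0.0146,"ax":0,"ay":0,"az":0},{"tx":-0.0084,"ty":0,"tz":0.0146,"ax":0,"ay":0,"az":0},{"tx":0,"ty":0,"tz":0,"ax":0,"ay":0,"az":0},{"tx":0,"ty":0,"tz":0,"ax":0,"ay":0,"az":0}]'
python3 - <<'E'
from h import *
p=shot('scene');q=shot('top')
o=manip.get_obs(); s=np.radians(o['tcp_rot'][2]); x=np.array([np.cos(s),np.sin(s),0]);y=np.array([-x[1],x[0],0]);z=np.array([0,0,1.])
b=o['eef_pos']+.0695*x-.0195*z; print(o['eef_pos'],o['tcp_rot'],b)
out=[]
for a,(r,c,w) in((p,(225,75,130)),(q,(250,400,110))):
  im=cv2.resize(a['pixels'][r:r+w,c:c+w],(400,400),interpolation=2).copy(); k=400/w
  P=lambda X:[int((proj(a,X)[0]-c)*k),int((proj(a,X)[1]-r)*k)]
  th=np.linspace(0,2*np.pi,40)
  for ctr,R,col in((b+.026*z,.022,(255,0,0)),(b,.022,(0,0,255)),(np.array([.511,-.182,.197]),.05,(0,160,0))):
    cv2.polylines(im,[np.array([P(ctr+R*(np.cos(t)*x+np.sin(t)*y)) for t in th])],True,col,1)
  cv2.polylines(im,[np.array([P(b-.019*x+.02*z),P(b-.12*x+.047*z)])],False,(255,0,255),1)
  out.append(im)
cv2.imwrite('pics/c3.png',np.hstack(out)[:,:,::-1])
E
```

```text
time: 13.95
eef_pos: [0.4762, -0.123, 0.2502]
tcp_rot: [-179.8, -30.2, -59.9]
contact_force: [0.2, 0.0, -0.7]
width: 0.15
grasp_force: 58.6
[ 0.47632089 -0.12301511  0.25068944] [-179.77666576  -30.25814836  -59.91981614] [ 0.51115509 -0.18315519  0.23118944]
```

View pics/c3.png

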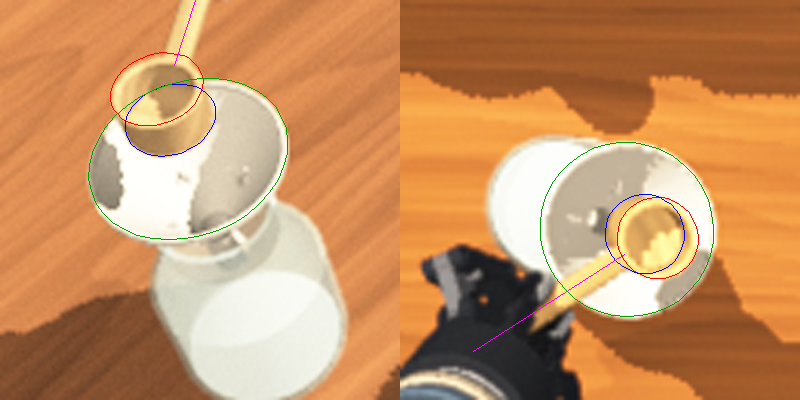

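The overlay matches the scoop: it is level, and the bowl is about 34 mm above the funnel mouth and inside its outline. The contact force is about 0 and the carafe hasn't moved.

```bash
python3 -c "
from cell import manip
print(manip.finish_job())"
```

```text
the job is handed in; nothing more can be done
None
```

The gripper is holding the scoop level and steady, hollow up, with its bowl about 34 mm above the funnel mouth and inside its outline; the stand and carafe didn't move, and the job is handed in.

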